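Load the cap carrier under the leaf spring of the gauging dock

TASK

Load the cap carrier into the dock on the bench without picking it up: with the fingertips press it down hard on its grip area so that its nose gets below the bridge, keep it pressed and slide it under the leaf spring until it meets the end stop, then let go so that it springs back up and the bridge sits in its groove. The cap must still be seated upright in the carrier's nest at the end. Do not lift the carrier or the cap, and leave the tube pack, the timer and the marker where they are.

Things in the scene. Friction and masses are not known exactly. Their poses are not given: they have to be found in the camera images.
- dock: Guide fixture fixed to the bench: grey base plate 284x100 mm, two aluminium side rails (inner faces 63 mm apart, tops 29 mm above the bench), a dark steel bridge bar across it and, behind that, an aluminium end stop 44 mm high. Origin: centre of the underside, on the bench; +x is the sliding direction along the rails towards the stop, z up. Nothing on it stands above 50 mm.
- bridge (a point): Middle of the underside of the bridge bar, 34 mm above the bench, at x = +75 mm in the dock's frame; axes as the dock's. The bar is 10 mm wide along x and 12 mm high.
- leaf_tip (a point): Tip of the free sprung steel leaf as built (fixed reference point), x = +119 mm in the dock's frame, about 28 mm above the bench. The leaf, 36 mm wide, hangs from the bridge and slopes down towards the stop; the carrier's nose lifts it, and it presses on the nose with about 2 to 3 N.
- stop (a point): Middle of the end stop's face that the carrier's nose meets, x = +131 mm in the dock's frame; axes as the dock's. Nothing hangs over the dock, but to its right (world y below +0.05 m, x 0.57 to 0.64 m) a white lamp tube hangs 0.47 m above the bench: come in low, or from near the robot, to keep the wrist clear of it.
- bed (a joint): Downward travel (m) of the dock's sprung, slippery white bed plate (stays level): 0 = up (bed surface 24 mm above the bench), 0.008 = fully down. Spring force 9 N at 0, 16 N at 0.008, of which the carrier and cap weigh 2 to 3 N. The carrier passes under the bridge when the bed is down more than 4 mm; 6 mm is comfortable and takes about 11 N from the fingers. It rises by itself when let go.
- carrier: Loose aluminium carrier on the bed between the rails, 172x60 mm, about 0.22 kg. Origin: centre of its underside; +x to its nose and the stop, z up. Nose at x = +41 to +86 mm, top 14 mm above the underside. At the start the nose is 10 to 30 mm before the bridge and its top 4 mm too high to pass. Home (nose on the stop) its origin is at x = +45 mm in the dock's frame.
- groove (a point): Middle of the floor of the carrier's cross groove (22 mm long in x, 8 mm deep, floor 6 mm above the underside), at x = +30 mm in the carrier's frame. With the carrier home it lies centred under the bridge, which sits 4 mm deep in it once the bed is up.
- pad (a point): Middle of the carrier's flat grip area with fine cross lines (48 mm long in x, 60 mm wide), on its top, 14 mm above the underside, at x = -15 mm in the carrier's frame; axes as the carrier's. Place to press and push. Before it, 24 mm ahead in +x, stands the rear face of a black thumb ridge, 10 mm thick and 11 mm higher than the grip area.
- nest (a point): Middle of the round nest on the carrier, at the height of the surface the cap stands on; 47.5 mm behind the pad point. The nest is a black ring, 47 mm outer diameter, 8 mm high.
- nest_cap: Red screw cap with a spout, 38 mm diameter, 34 mm tall, standing loose in the carrier's nest (ring 8 mm high, 1.5 to 2 mm play). Origin: centre of its underside; z up through the spout.
- tube: Bystander: white tube pack with red end, 253 mm long, 55 mm wide, 45 mm high, lying behind and to the right of the dock. Origin: centre of its underside.
- shop_timer: Bystander: small white timer 62x62x22 mm, lying right of the dock towards the robot. Origin: centre of its underside.
- marker: Bystander: red and white marker pen, 130 mm long, 15 mm high, lying right of the dock at the back. Origin: centre of its underside.
Things that resemble listed ones, but are neither listed nor needed, are in the scene too. What is shaped like the nest_cap but blue or green is not meant.

How it is judged:
By the outcome, as a careful person would: the job done as asked, in the order asked, and still so for the second after the job is handed in, with the robot touching nothing.
It also fails if it takes over 45 s, if anything falls off the work surface, if the arm or the gripper's body presses on something with over 40 N, if the wrist force passes 120 N, or if a joint passes its speed limit or range.

ROBOT

A 6-joint arm with a two-finger parallel gripper is mounted at the origin on a cart in front of the work surface, level with it; the furniture and walls round the work are solid. World frame = base frame: x ahead of the robot, y to its left, z up, the work surface at z = 0. Lengths are in m, angles in rad, forces in N, time in s.
With the tool pointing down it reaches from about 0.35 to 0.775 m from the base axis. Payload 5.5 kg.
Tool frame: the origin (TCP) lies between the finger pads; the fingertips stand 19 mm ahead of it and the grasp point (between the pads) is the TCP; z points along the fingers, x is the direction in which the jaws open and shut, and the axes are right-handed (so a half turn about z gives the same grasp; the last joint's range is limited). The gripper opens to 85 mm and grips with 20 to 120 N. Pads are 22 mm wide; open, the fingers measure 114 mm over their backs; the gripper's body (76 mm by 85 mm) begins 54 mm behind the grasp point. The pads swing forward as they close: fully open they stand 13 mm farther back than shut.
Start: joints at [1.144, 0.313, 0.046, 1.304, 0, 1.431], TCP at [0.163, 0.552, 0.25] pointing down, gripper open.
Joint ranges: [-2.76, 2.76], [-0.86, 1.69], [-1.03, 1.26], [-2.2, 2.34], [-1.47, 1.5], [-3.14, 3.14]. Speed limits (rad/s): [2.57, 2.57, 3.14, 3.14, 3.14, 3.14].

INTERFACE

Orientations are given as a unit quaternion [w, x, y, z].
In Python, from workcell import env gives the robot as it stands. The module is installed in compiled form; this text tells all that it offers.
- The arm moves only by the tool carry_out, never from a script. Its argument "steps" is a list of rows, each a list of 7 numbers: the gripper command: -1 is shut, 1 is fully open, values between are in proportion, then the shift along the tool's x, y, z in m, then the turn, a rotation vector about the tool's x, y, z in rad. A call has 1 to 20 rows; each row shifts and turns the commanded pose from where the row before left it, along the tool's axes as they then stand; what a row does not reach is not made up. A row lasts 1/8 s, in which the tool goes at most 62.5 mm and 10.7 degrees, less where a joint would pass 70% of its speed; a pose out of reach is approached as far as the arm can. A call with a gripper value outside its range is refused whole. The fingers move at their own pace and stop on an object; "grip_force" is the grip in N (left out, the last holds). Time passes only in rows, so rows that do not move let the fingers close. It gives the time, the measured TCP pose, the force and the opening at its end, in the units of the state.
- env.get_state(): the state, without advancing time (a new reading comes with each control period).
- env.read_camera(name): name is "side" or "top"; returns a dict with "color" (384x512x3 uint8, red, green, blue), "K" (3x3 intrinsics, pixels), "R" (3x3) and "t" (3): a world point X has camera coordinates R X + t. Camera axes: x right, y down, z forward; pixel columns grow to the right and rows downward; lengths in m; the calibration is good to about 2 mm. A picture is of the moment at which its call begins. There is no depth.
- env.hand_in(): hands the job in, once; it reports no verdict.
The state is a dict: "clock": time; "joint_pos": joint angles; "qvel": joint speeds; "tau": joint torques, N m; "tcp_pos": TCP position; "orientation": TCP orientation; "wrist_force": force on the tool from outside, world axes, zero at the start; "ft_torque": the same for the moment, N m; "finger_gap": finger opening in m.
Only numpy, scipy, OpenCV 4.12 (cv2) and the standard library are available. Lean on these libraries where they do the work, as an engineer would, in place of code of your own. Each camera call takes 0.05 s, during which the arm holds its last target. There are 200 camera calls.

## Working session

There is one attempt and no reset: what is moved stays moved. The work goes in short steps, Python scripts to look and compute and a tool call to move; the robot and the scene stay as the last step left them, time stands still between calls to the robot, and variables do not carry over. Pictures are saved under pics/ and viewed, about 8 in all and at most 12, crops included, and the job is handed in when it is done.

Besides the shell and the picture viewer there is one more tool, called after ">>>" as name(argument=value, ...), one argument or row to a line, values as JSON. carry_out: Moves the arm, as the interface text tells. Its arguments: {"type":"object","properties":{"steps":{"type":"array","items":{"type":"array","items":{"type":"number"}}},"grip_force":{"type":"number"}},"required":["steps"]}

```bash
mkdir -p pics
python3 - <<'E'
from workcell import env
import cv2,numpy as np
for n in("top","side"):
    c=env.read_camera(n);np.savez(f"{n}.npz",**{k:c[k] for k in("K","R","t")})
    cv2.imwrite(f"pics/{n}0.png",c["color"][:,:,::-1]);print(n,c["K"].round(1).tolist(),(-c["R"].T@c["t"]).round(3),c["R"].round(3).tolist())
s=env.get_state();print(s)
E
```

```text
top [[426.1, 0.0, 255.3], [0.0, 426.1, 190.9], [0.0, 0.0, 1.0]] [0.436 0.096 1.015] [[-0.025, -1.0, -0.019], [-0.988, 0.027, -0.151], [0.151, 0.015, -0.988]]
side [[351.8, 0.0, 248.4], [0.0, 351.8, 194.2], [0.0, 0.0, 1.0]] [ 0.331 -0.785  0.542] [[0.952, -0.305, -0.02], [-0.157, -0.431, -0.889], [0.263, 0.849, -0.458]]
{'clock': 0.1, 'joint_pos': array([ 1.14436359e+00,  3.13930162e-01,  4.51008196e-02,  1.30361280e+00,
       -4.85236615e-05,  1.43120232e+00]), 'qvel': array([-7.03756190e-05, -1.40856980e-03,  2.96372257e-03,  4.63067283e-04,
        1.14103743e-03, -1.94884915e-03]), 'tau': array([ 2.50262543e-03, -4.81726885e+01,  2.99243975e+01,  1.27930928e-02,
       -1.88315867e-04,  1.39436793e-05]), 'tcp_pos': array([0.16252045, 0.55110853, 0.24949862]), 'orientation': array([ 4.17508779e-04,  8.00912176e-01,  5.98781270e-01, -7.09545438e-04]), 'wrist_force': array([-0.44979618, -0.45063073,  0.42676701]), 'ft_torque': array([-0.01040004, -0.00163739,  0.03348841]), 'finger_gap': 0.08526594516359468}
```

View pics/top0.png

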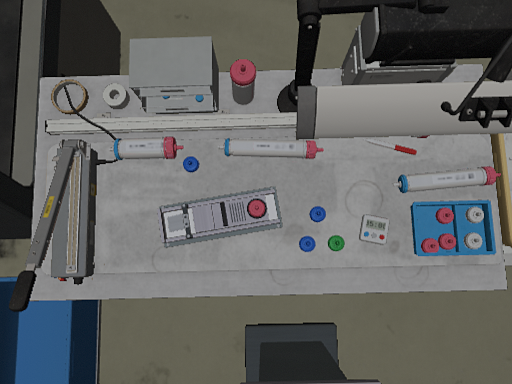

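View pics/side0.png

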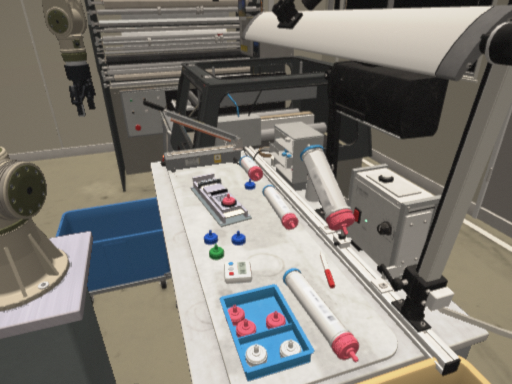

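The top view shows the dock at about (160–282, 188–245), with the stop at the left end. The red cap in the carrier is at (257,208). Possible lookalikes are the blue caps (317,213), (307,243), (191,163), the green cap (336,243), the red caps in the tray (~445,215–245), and the red-capped bottle (243,70). The one I want is (257,208), inside the dock. I'll check it in one close crop.

Run:
```python
import cv2
a=cv2.imread("pics/top0.png")[180:252,152:292]
cv2.imwrite("pics/crop1.png",cv2.resize(a,None,fx=5.5,fy=5.5,interpolation=cv2.INTER_CUBIC))
```

```text
(no output)
```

View pics/crop1.png

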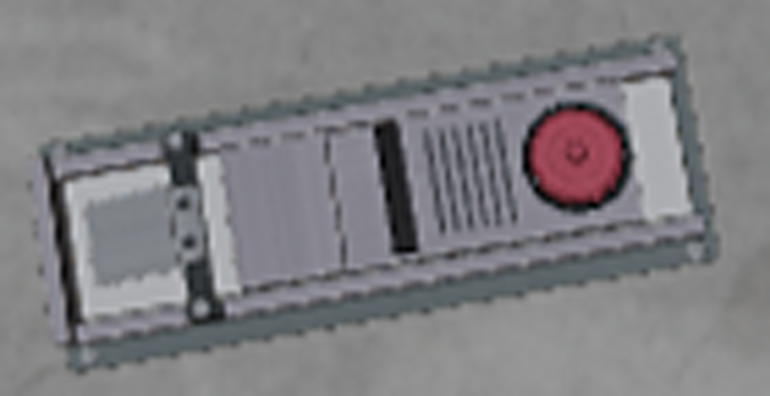

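```bash
cat > h.py <<'E'
import numpy as np
def ray(n,u,v,z):
    c=np.load(n+".npz");R,t=c["R"],c["t"];o=-R.T@t
    d=R.T@np.linalg.solve(c["K"],[u,v,1]);return o+d*(z-o[2])/d[2]
def proj(n,X):
    c=np.load(n+".npz");p=c["K"]@(c["R"]@np.asarray(X,float)+c["t"]);return p[:2]/p[2]
E
python3 - <<'E'
from h import *
P=lambda a,b,z:ray("top",152+(a+.5)/5.5-.5,180+(b+.5)/5.5-.5,z)
pl=np.array([P(*q,.005) for q in[(40,150),(668,38),(718,258),(75,370)]])
c=pl.mean(0);ax=(pl[0]+pl[3]-pl[1]-pl[2])[:2]/2;L=np.linalg.norm(ax);ax/=L
print("dock",c.round(4),L,np.linalg.norm(pl[0]-pl[3]),"yaw",np.degrees(np.arctan2(ax[1],ax[0])),ax)
n=np.array([-ax[1],ax[0]])
for nm,q in dict(bridge=(193,227,.046),ridgetop=(397,187,.049),ridgeTopEnd=(386,123,.049),ridgeBotEnd=(405,250,.049),lines=(470,175,.038),ring=(577,157,.046),nose=(228,222,.038),rear=(632,148,.038),stopface=(67,252,.044),bridgeL=(178,138,.046),bridgeR=(206,310,.046)).items():
    w=P(*q);d=w[:2]-c[:2];print(nm,w.round(4),"dock x,y mm",(d@ax*1e3).round(1),(d@n*1e3).round(1))
E
```

```text
dock [0.5306 0.1979 0.005 ] 0.27904164341401455 0.09676265800502178 yaw 98.50807110063383 [-0.14794873  0.98899503]
bridge [0.5188 0.2698 0.046 ] dock x,y mm 72.8 1.0
ridgetop [0.5329 0.1845 0.049 ] dock x,y mm -13.7 -0.3
ridgeTopEnd [0.5597 0.1887 0.049 ] dock x,y mm -13.5 -27.5
ridgeBotEnd [0.5067 0.1815 0.049 ] dock x,y mm -12.7 26.0
lines [0.5382 0.1548 0.038 ] dock x,y mm -43.8 -1.2
ring [0.5437 0.1097 0.046 ] dock x,y mm -89.3 0.1
nose [0.5212 0.2565 0.038 ] dock x,y mm 59.3 0.6
rear [0.5478 0.0866 0.038 ] dock x,y mm -112.6 -0.6
stopface [0.5099 0.3227 0.044 ] dock x,y mm 126.4 1.9
bridgeL [0.5562 0.276  0.046 ] dock x,y mm 73.5 -36.9
bridgeR [0.4843 0.2644 0.046 ] dock x,y mm 72.6 35.9
```

>>> carry_out(
  steps=[
    [-1,-0.0223,0.039,0,0,0,0],
    [-1,-0.0223,0.039,0,0,0,0],
    [-1,-0.0223,0.039,0,0,0,0],
    [-1,-0.0223,0.039,0,0,0,0],
    [-1,-0.0223,0.039,0,0,0,0],
    [-1,-0.0223,0.039,0,0,0,0],
    [-1,-0.0223,0.039,0.022,0,0,0],
    [-1,-0.0223,0.039,0.022,0,0,0],
    [-1,-0.0223,0.039,0.022,0,0,0],
    [-1,-0.0223,0.039,0.022,0,0,0],
    [-1,-0.0223,0.039,0.022,0,0,0],
    [-1,-0.0223,0.039,0.022,0,0,0],
    [-1,0,0,0,0,0,0.142],
    [-1,0,0,0,0,0,0.142],
    [-1,0,0,0,0,0,0.142],
    [-1,0,0,0,0,0,0.142],
    [-1,0,0,0,0,0,0.142],
    [-1,0,0,0,0,0,0.142],
    [-1,0,0,0,0,0,0.142],
    [-1,0,0,0,0,0,0.142],
  ],
)

```text
clock: 2.6
tcp_pos: [0.5355, 0.1624, 0.1178]
orientation: [-0.0, 0.997, 0.072, -0.001]
wrist_force: [-0.3, -0.5, 0.4]
finger_gap: -0.0
```

>>> carry_out(
  steps=[
    [-1,0,0,0.022,0,0,0],
    [-1,0,0,0.022,0,0,0],
    [-1,0,0,0,0,0,0],
  ],
)

```text
clock: 2.98
tcp_pos: [0.5339, 0.1622, 0.0723]
orientation: [0.0, 0.997, 0.074, -0.002]
wrist_force: [0.0, -0.3, -0.1]
finger_gap: -0.0
```

```bash
cat > snap.py <<'E'
from workcell import env
import cv2,numpy as np,sys
o=[]
for n,(x0,y0,x1,y1) in dict(side=(175,150,275,240),top=(152,165,292,255)).items():
    a=env.read_camera(n)["color"][y0:y1,x0:x1,::-1]
    o.append(cv2.resize(a,(390,390*a.shape[0]//a.shape[1]),interpolation=cv2.INTER_CUBIC))
h=max(i.shape[0] for i in o)
cv2.imwrite(sys.argv[1],np.hstack([cv2.copyMakeBorder(i,0,h-i.shape[0],0,0,cv2.BORDER_CONSTANT) for i in o]))
s=env.get_state();print(s["clock"],s["tcp_pos"].round(4),s["wrist_force"].round(1))
E
python3 snap.py pics/s1.png; python3 -c "
from h import *
for n,x0,y0,k in(('side',175,150,3.9),('top',152,165,390/140)):
  print(n,((proj(n,[.5355,.1624,.056])-[x0,y0]+.5)*k).round())"
```

```text
3.075 [0.5357 0.1625 0.0744] [ 0.  -0.2  1.1]
side [181. 164.]
top [228. 132.]
```

View pics/s1.png

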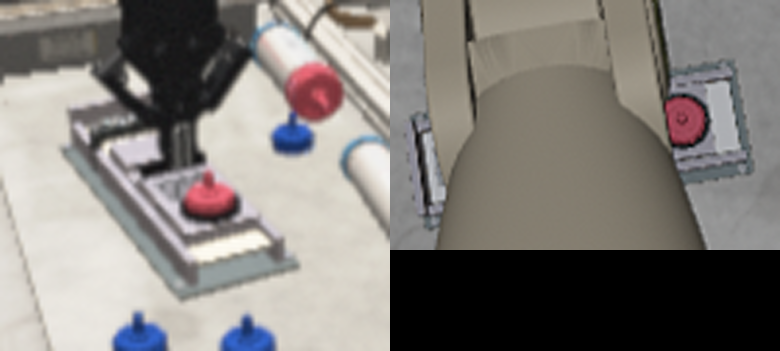

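The side crop shows the shut fingertips at (182,168), over the grip area between the ridge and the cap. The arm hides the pad in the top view. Next I'll lower until contact.

>>> carry_out(
  steps=[
    [-1,0,0,0.008,0,0,0],
    [-1,0,0,0.006,0,0,0],
    [-1,0,0,0.003,0,0,0],
    [-1,0,0,0.002,0,0,0],
    [-1,0,0,0,0,0,0],
    [-1,0,0,0,0,0,0],
  ],
)

```text
clock: 3.82
tcp_pos: [0.5357, 0.1625, 0.0561]
orientation: [0.0, 0.997, 0.074, 0.0]
wrist_force: [-2.6, -0.9, 6.7]
finger_gap: 0.0001
```

>>> carry_out(
  steps=[
    [-1,0,0,0.002,0,0,0],
    [-1,0,0,0.002,0,0,0],
    [-1,0,0,0.0015,0,0,0],
    [-1,0,0,0,0,0,0],
    [-1,0,0,0,0,0,0],
  ],
)

```text
clock: 4.45
tcp_pos: [0.5358, 0.1625, 0.0513]
orientation: [-0.0, 0.997, 0.074, 0.0]
wrist_force: [-4.1, -1.1, 11.3]
finger_gap: 0.0001
```

```bash
python3 -c "
from workcell import env
for i in range(3):
  env.read_camera('side');s=env.get_state();print(s['tcp_pos'].round(4),s['wrist_force'].round(1))"
```

```text
[0.5358 0.1625 0.0513] [-4.6 -1.  10.8]
[0.5359 0.1625 0.0513] [-3.4 -1.3 10.4]
[0.5359 0.1625 0.0513] [-3.4 -1.2 11.3]
```

>>> carry_out(
  steps=[
    [-1,-0.0005,0,0.0007,0,0,0],
    [-1,-0.0005,0,0,0,0,0],
    [-1,0,-0.003,0,0,0,0],
    [-1,0,-0.004,0,0,0,0],
    [-1,0,-0.004,0,0,0,0],
    [-1,0,-0.004,0,0,0,0],
    [-1,0,-0.004,0,0,0,0],
    [-1,0,-0.004,0,0,0,0],
    [-1,0,-0.002,0,0,0,0],
    [-1,0,0,0,0,0,0],
  ],
)

```text
clock: 5.85
tcp_pos: [0.5335, 0.1865, 0.0514]
orientation: [0.001, 0.997, 0.074, 0.003]
wrist_force: [-0.9, -3.8, 10.7]
finger_gap: 0.0002
```

```bash
python3 snap.py pics/s2.png
```

```text
5.95 [0.5335 0.1865 0.0514] [ 0.6 -3.6 10.4]
```

View pics/s2.png

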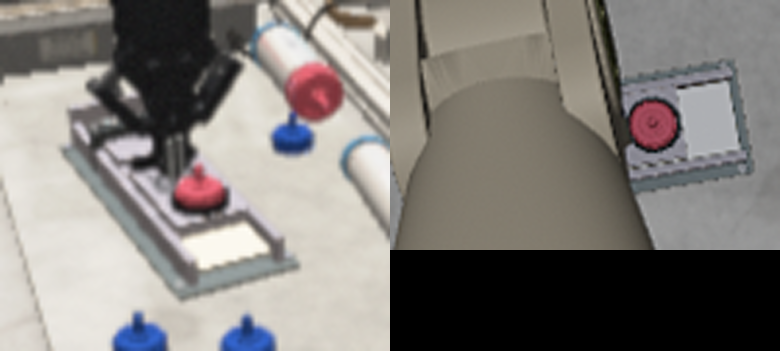

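The carrier and cap have moved about 24 mm with the fingers. In the top crop the cap went from x≈682 to 653, it still looks upright, and there was no slip. I'll keep sliding.

>>> carry_out(
  steps=[
    [-1,0,-0.003,0.0004,0,0,0],
    [-1,0,-0.004,0,0,0,0],
    [-1,0,-0.004,0,0,0,0],
    [-1,0,-0.004,0,0,0,0],
    [-1,0,-0.004,0,0,0,0],
    [-1,0,-0.004,0,0,0,0],
    [-1,0,-0.004,0,0,0,0],
    [-1,0,-0.004,0,0,0,0],
    [-1,0,-0.004,0,0,0,0],
    [-1,0,-0.003,0,0,0,0],
    [-1,0,-0.002,0,0,0,0],
    [-1,0,0,0,0,0,0],
  ],
)

```text
clock: 7.45
tcp_pos: [0.5276, 0.226, 0.0508]
orientation: [0.001, 0.997, 0.074, 0.002]
wrist_force: [0.5, -4.9, 10.3]
finger_gap: 0.0003
```

>>> carry_out(
  steps=[
    [-1,0,-0.002,0,0,0,0],
    [-1,0,-0.002,0,0,0,0],
    [-1,0,-0.001,0,0,0,0],
    [-1,0,0,0,0,0,0],
  ],
)

```text
clock: 7.95
tcp_pos: [0.5269, 0.2308, 0.0509]
orientation: [0.001, 0.997, 0.073, 0.003]
wrist_force: [-0.3, -5.0, 9.3]
finger_gap: -0.0
```

>>> carry_out(
  steps=[
    [-1,0,-0.001,0,0,0,0],
    [-1,0,-0.001,0,0,0,0],
    [-1,0,0,0,0,0,0],
  ],
)

```text
clock: 8.32
tcp_pos: [0.5266, 0.2327, 0.0509]
orientation: [0.001, 0.997, 0.073, 0.003]
wrist_force: [0.2, -4.8, 9.7]
finger_gap: -0.0004
```

>>> carry_out(
  steps=[
    [-1,0,-0.001,0,0,0,0],
    [-1,0,-0.001,0,0,0,0],
    [-1,0,0,0,0,0,0],
  ],
)

```text
clock: 8.7
tcp_pos: [0.5263, 0.2341, 0.0508]
orientation: [0.002, 0.997, 0.073, 0.002]
wrist_force: [0.9, -6.1, 10.1]
finger_gap: 0.0002
```

```bash
python3 snap.py pics/s3.png
```

```text
8.8 [0.5264 0.2341 0.0508] [-0.6 -6.8 10. ]
```

View pics/s3.png

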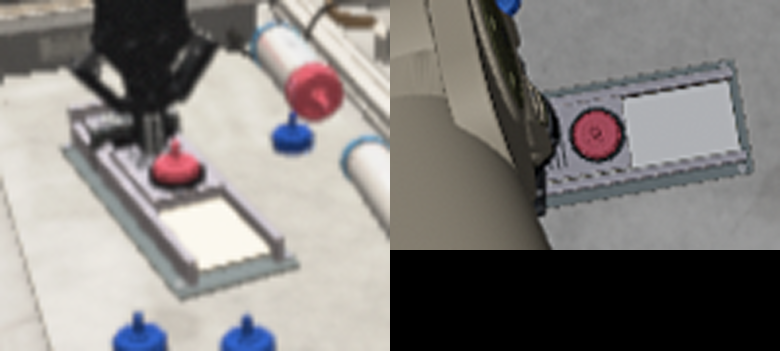

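>>> carry_out(
  steps=[
    [-1,0,-0.001,0,0,0,0],
    [-1,0,-0.001,0,0,0,0],
    [-1,0,0,0,0,0,0],
  ],
)

```text
clock: 9.18
tcp_pos: [0.5261, 0.236, 0.0508]
orientation: [0.002, 0.997, 0.073, 0.003]
wrist_force: [-0.2, -7.3, 10.2]
finger_gap: -0.0003
```

>>> carry_out(
  steps=[
    [-1,0,-0.001,0,0,0,0],
    [-1,0,-0.001,0,0,0,0],
    [-1,0,0,0,0,0,0],
  ],
)

```text
clock: 9.55
tcp_pos: [0.5258, 0.238, 0.0509]
orientation: [0.002, 0.997, 0.073, 0.003]
wrist_force: [1.2, -7.4, 10.3]
finger_gap: -0.0001
```

>>> carry_out(
  steps=[
    [-1,0,-0.001,0,0,0,0],
    [-1,0,-0.001,0,0,0,0],
    [-1,0,0,0,0,0,0],
  ],
)

```text
clock: 9.93
tcp_pos: [0.5255, 0.24, 0.0508]
orientation: [0.002, 0.997, 0.073, 0.003]
wrist_force: [1.9, -6.9, 10.8]
finger_gap: 0.0001
```

>>> carry_out(
  steps=[
    [-1,0,-0.001,0,0,0,0],
    [-1,0,-0.001,0,0,0,0],
    [-1,0,0,0,0,0,0],
  ],
)

```text
clock: 10.3
tcp_pos: [0.5255, 0.2405, 0.0509]
orientation: [0.003, 0.997, 0.073, 0.003]
wrist_force: [1.4, -11.7, 11.2]
finger_gap: -0.0004
```

```bash
python3 snap.py pics/s4.png
python3 - <<'E'
import cv2,numpy as np
for f in("s1","s2","s3","s4"):
    a=cv2.imread(f"pics/{f}.png").astype(int)
    m=(a[...,2]-a[...,1]>70);m[:,:390]=0;y,x=np.nonzero(m);print(f,(x.min()+x.max())/2,x.min(),x.max(),y.mean().round(1))
E
```

```text
10.4 [0.5254 0.2405 0.0508] [  1.3 -12.7  11.5]
s1 684.5 666 703 119.4
s2 653.5 632 675 123.9
s3 597.0 575 619 133.8
s4 597.0 575 619 133.8
```

The cap hasn't moved between the last two looks, and the push force is rising. So the carrier is on the stop and the tips are on the ridge. I'll ease the push before lifting.

>>> carry_out(
  steps=[
    [-1,0,0.0015,0,0,0,0],
    [-1,0,0,0,0,0,0],
  ],
)

```text
clock: 10.65
tcp_pos: [0.5254, 0.2404, 0.0508]
orientation: [0.002, 0.997, 0.073, 0.003]
wrist_force: [1.4, -6.7, 9.8]
finger_gap: -0.0
```

>>> carry_out(
  steps=[
    [-1,0,0.0005,0,0,0,0],
    [-1,0,0,0,0,0,0],
  ],
)

```text
clock: 10.9
tcp_pos: [0.5255, 0.2404, 0.0508]
orientation: [0.001, 0.997, 0.073, 0.003]
wrist_force: [0.3, -6.0, 10.1]
finger_gap: -0.0001
```

>>> carry_out(
  steps=[
    [-1,0,0.001,0,0,0,0],
    [-1,0,0,0,0,0,0],
  ],
)

```text
clock: 11.15
tcp_pos: [0.5255, 0.2404, 0.0509]
orientation: [0.0, 0.997, 0.074, 0.003]
wrist_force: [0.5, -2.9, 9.3]
finger_gap: 0.0
```

>>> carry_out(
  steps=[
    [-1,0,0.0003,0,0,0,0],
    [-1,0,0,0,0,0,0],
  ],
)

```text
clock: 11.4
tcp_pos: [0.5255, 0.2403, 0.0508]
orientation: [-0.0, 0.997, 0.074, 0.002]
wrist_force: [0.2, -1.5, 9.4]
finger_gap: 0.0001
```

Push is now about 1.5 N. I'll raise straight up, slowly.

>>> carry_out(
  steps=[
    [-1,0,0,-0.0015,0,0,0],
    [-1,0,0,-0.0015,0,0,0],
    [-1,0,0,-0.0015,0,0,0],
    [-1,0,0,-0.0015,0,0,0],
    [-1,0,0,0,0,0,0],
  ],
)

```text
clock: 12.02
tcp_pos: [0.5252, 0.2403, 0.0559]
orientation: [-0.0, 0.997, 0.074, 0.002]
wrist_force: [4.0, -1.6, 5.8]
finger_gap: 0.0
```

>>> carry_out(
  steps=[
    [-1,0,0,-0.001,0,0,0],
    [-1,0,0,-0.001,0,0,0],
    [-1,0,0,-0.001,0,0,0],
    [-1,0,0,0,0,0,0],
  ],
)

```text
clock: 12.52
tcp_pos: [0.5227, 0.2397, 0.0572]
orientation: [0.0, 0.997, 0.074, -0.001]
wrist_force: [3.9, -3.7, 0.3]
finger_gap: -0.0002
```

>>> carry_out(
  steps=[
    [-1,0,0.001,-0.0005,0,0,0],
    [-1,0,0.001,-0.0005,0,0,0],
    [-1,0,0,0,0,0,0],
  ],
)

```text
clock: 12.9
tcp_pos: [0.5229, 0.2385, 0.0585]
orientation: [-0.0, 0.997, 0.074, -0.001]
wrist_force: [-0.5, -0.1, -0.7]
finger_gap: -0.0002
```

```bash
python3 snap.py pics/s5.png; python3 -c "
from workcell import env
s=env.get_state();print(s['ft_torque'],s['joint_pos'],s['orientation'])"
```

```text
13.0 [0.5232 0.2385 0.0586] [ 0.5 -0.8 -0.3]
[-0.02099774 -0.06558987  0.02109578] [ 2.87803175e-01  4.40240006e-01 -2.61774932e-01  8.69270916e-01
  6.20763280e-04  1.71021826e+00] [-2.51439229e-04  9.97249066e-01  7.41224978e-02 -3.04998906e-04]
```

View pics/s5.png

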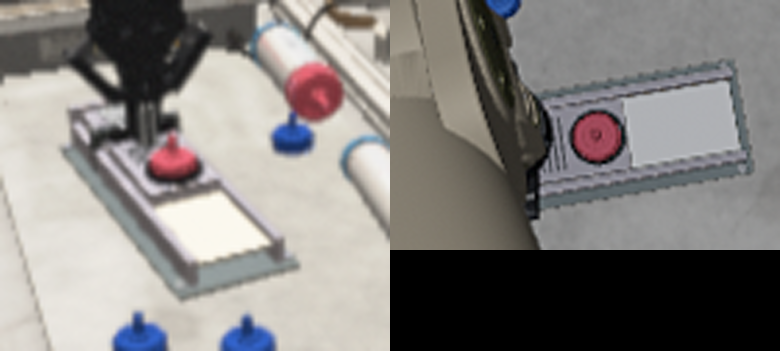

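The tips are free, with forces around 0. The carrier is home with the bed up, and the cap is upright at (597,136) in the top crop. I'll retreat upwards and then away to the left, towards the robot, so the view is clear.

>>> carry_out(
  steps=[
    [-1,0,0,-0.01,0,0,0],
    [-1,0,0,-0.02,0,0,0],
    [-1,0,0,-0.03,0,0,0],
    [-1,0,0,-0.03,0,0,0],
    [-1,0,0,-0.03,0,0,0],
    [-1,-0.03,-0.03,0,0,0,0],
    [-1,-0.03,-0.03,0,0,0,0],
    [-1,-0.03,-0.03,0,0,0,0],
    [-1,-0.03,-0.03,0,0,0,0],
    [-1,-0.03,-0.03,0,0,0,0],
    [-1,-0.03,-0.03,0,0,0,0],
    [-1,-0.03,-0.03,0,0,0,0],
    [-1,0,0,0,0,0,0],
    [-1,0,0,0,0,0,0],
  ],
)

```text
clock: 14.75
tcp_pos: [0.2851, 0.4151, 0.1793]
orientation: [-0.0, 0.997, 0.074, 0.0]
wrist_force: [0.2, 0.7, 0.3]
finger_gap: -0.0
```

```bash
python3 snap.py pics/s6.png
```

```text
14.85 [0.2857 0.4146 0.179 ] [0.1 0.4 0.3]
```

View pics/s6.png

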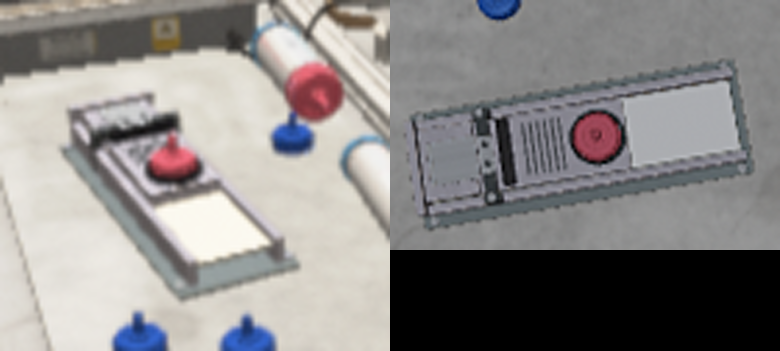

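The clear view shows the nose on the stop at (425,155) and the leaf on the nose. The ridge at (507,152) sits about 16 mm behind the bridge at (488,156), which matches home. The cap is upright at (597,136).

```bash
python3 -c "
from workcell import env
print(env.hand_in())"
```

```text
the job is handed in; nothing more can be done
None
```

The carrier is loaded in the dock, and I handed the job in at about 15 s. I pressed it down with the shut fingertips at about 11 N, roughly 6 mm of travel. I kept it pressed and slid it about 72 mm under the bridge and leaf spring to the end stop. Then I eased the push, let it rise and moved the arm clear.

**What the last checks showed**
- **On the stop:** the cap did not move between two looks while the push force climbed to about 12 N. In the final picture the nose is at the stop, and the ridge sits about 16 mm behind the bridge, as it should at home.
- **Bed up:** the fingertip force fell to about zero at the height where the fingers first touched the pad. That fits the bed being fully up with the bridge in the groove; I did not see the groove fit directly.
- **Cap:** it is still upright in the nest.
- **Other objects:** the arm kept clear of the tube pack, the timer and the marker. I did not re-measure their positions.

**Two things that were not clean**
- **Finger slip:** the fingertips slid about 6 mm forward on the pad, up to the ridge, after the carrier had reached the stop.
- **Sideways force:** about 4 N showed briefly during release and was gone once the fingers were clear.

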